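Show the black bangle to the inspection camera

ROBOT

A 6-joint arm with a two-finger parallel gripper is mounted at the origin on a cart in front of the work surface, level with it; the furniture and walls round the work are solid. World frame = base frame: x ahead of the robot, y to its left, z up, the work surface at z = 0. Lengths are in m, angles in rad, forces in N, time in s.
With the tool pointing down it reaches from about 0.35 to 0.925 m from the base axis. Payload 6.4 kg.
Tool frame: the origin (TCP) lies between the finger pads; the fingertips stand 17 mm ahead of it and the grasp point (between the pads) lies 2 mm behind it; y points along the fingers, z is the direction in which the jaws open and shut, and the axes are right-handed (so a half turn about y gives the same grasp; the last joint's range is limited). The gripper opens to 85 mm and grips with 20 to 120 N. Pads are 22 mm wide; open, the fingers measure 114 mm over their backs; the gripper's body (76 mm by 85 mm) begins 54 mm behind the grasp point. The pads swing forward as they close: fully open they stand 13 mm farther back than shut.
Start: joints at [-1.396, 0.245, 1.558, -0, 1.339, -0.174], TCP at [0.222, -0.611, 0.248] pointing down, gripper open.
Joint ranges: [-3.13, 3.13], [-1.02, 2.26], [0.13, 2.54], [-0.95, 4.09], [0.21, 2.88], [-2.74, 2.74]. Speed limits (rad/s): [2.57, 2.57, 3.14, 3.14, 3.14, 3.14].

INTERFACE

Orientations are given as a unit quaternion [w, x, y, z].
In Python, from workcell import bot, viewer, order gives the robot as it stands.
- The arm moves only by the tool carry_out, never from a script. Its argument "targets" is text: rows parted by semicolons, each of 7 numbers parted by spaces: the turn, a rotation vector about the tool's x, y, z in rad, then the shift along the tool's x, y, z in m, then the closure in counts, from 0 (fully open) to 255 (shut). In form: wx wy wz tx ty tz gripper; .... A call has 1 to 8 rows; each row is the pose to reach, as a shift and turn from the pose commanded when the call began, along the tool's axes at that moment; what a row does not reach only later rows make up. A row lasts 1/10 s, in which the tool goes at most 50 mm and 8.59 degrees, less where a joint would pass 70% of its speed; a pose out of reach is approached as far as the arm can. A call with a gripper value outside its range is refused whole. The fingers move at their own pace and stop on an object; "squeeze" is the grip in N (left out, the last holds). Time passes only in rows, so rows that repeat a pose let the fingers close. It gives the time, the measured TCP pose, the force and the opening at its end, in the units of the state.
- bot.read_state(): the state, without advancing time (a new reading comes with each control period).
- viewer.get_image(name): name is "scene" or "top" or "wrist"; returns the picture (400x640x3 uint8, red, green, blue); there is no depth.
- viewer.calibration(name): a dict with "fx", "fy", "cx", "cy" (pixels), "rvec" (rotation vector, rad) and "tvec" (3), from world to camera coordinates, as OpenCV has them. Camera axes: x right, y down, z forward; pixel columns grow to the right and rows downward; lengths in m; the calibration is good to about 2 mm. The wrist camera is an equidistant fisheye: a pixel r from the principal point sees the ray r / f radians off the axis. A picture is of the moment at which its call begins: read the wrist's pose just before it. calibration takes no time and is no camera call; for the wrist camera it gives the pose at the moment of the call.
- order.close_job(): hands the job in, once; it reports no verdict.
The state is a dict: "time": time; "joint_pos": joint angles; "dq": joint speeds; "effort": joint torques, N m; "tool_pos": TCP position; "tcp_rot": TCP orientation; "force": force on the tool from outside, world axes, zero at the start; "moment": the same for the moment, N m; "opening": opening from 0.0 (shut) to 1.0 (fully open).
Only numpy, scipy, OpenCV 4.12 (cv2) and the standard library are available. Lean on these libraries where they do the work, as an engineer would, in place of code of your own. Each camera call takes 0.05 s, during which the arm holds its last target. There are 200 camera calls.

TASK

First turn the orange focus knob on top of the inspection camera counter-clockwise, fully back to its zero stop, so that the camera is focused at its short working distance. Then take the black bangle out of the rack, leaving the two pale ones standing in theirs, and hold it upright in the air straight in front of the lens, 12 cm from it and centred on it, with its open ring facing the lens squarely. Finish while holding it there, still and well gripped.

Things in the scene. Friction and masses are not known exactly. Their poses are not given: they have to be found in the camera images.
- focus_knob (a joint): Orange focus knob with a vertical axis on a black base on top of the camera head. Value in rad: 0 at the zero stop, growing clockwise seen from above; starts at 0.6 to 1.3. To zero it turn it counter-clockwise by its value. Light friction (0.03 N m); it stays where it is left.
- focus_knob_grip (a point): Grip point of the knob, on its axis, 264 mm above the bench. The grip is an upright bar, 40 mm long, 14 mm thick, from 242 to 272 mm above the bench. The point turns with the knob: its x lies along the bar; pinch the bar along the point's y. At zero the bar lies along the stand's x.
- camera_stand: Inspection camera, fixed: round dark steel foot (radius 62 mm), post, and a grey head 100 long x 58 wide x 55 mm high whose lens, in a white light ring, looks level along the stand's own -x. Origin on the bench below the knob's axis; lens centre 200 mm above the bench, its front face 65 mm ahead of the origin. Top of the head at 228 mm, of the knob at 272 mm.
- view_point (a point): Where the centre of the black bangle shall be held: on the lens axis, 120 mm in front of the lens front, 200 mm above the bench. Its axes are those of the stand: +x points at the lens, z up.
- bangle_rack: Low wooden rack, fixed, 262 x 66 mm: a trough along its own x between side rails 50 mm high and 15 mm apart (33 mm over both). Origin under its centre; it stands on the rear plank, 6 mm above bench level. Three cradles at x = -84, 0 and +84 mm each hold a bangle upright, its lower part in the trough, its ring axis along the rack's y. Which bangle stands where changes.
- black_bangle_center (a point): Black horn bangle: ring of 78 mm outer, about 56 mm inner diameter, 12 mm thick, about 35 g, standing in the rack. The point is the ring's centre, about 59 mm above bench level (z = 0); z is the ring axis, level in the rack. The top of the rim is 39 mm above the point; the upper 42 mm stand free of the rails. Grip it across its 12 mm at the top, lift straight out. It may lean a few degrees.
- pale_bangle_1_center (a point): A pale cream bone bangle, 76 mm across, 12 mm thick, standing upright in the same rack; the point is its centre. A bystander that stays in its cradle.
- pale_bangle_2_center (a point): A pale cream bone bangle, 75 mm across, 13 mm thick, standing upright in the same rack; the point is its centre. A bystander that stays in its cradle.
Mind the look-alikes: they are no part of the job. Leave any green look-alike of the part that bears black_bangle_center alone.

How it is judged:
By the outcome, as a careful person would: the job done as asked, in the order asked, and still so for the second after the job is handed in, while the arm keeps its last pose, push and grip.
It also fails if it takes over 51 s, if anything falls off the work surface, if the arm or the gripper's body presses on something with over 40 N, if the wrist force passes 120 N, or if a joint passes its speed limit or range.

## Working session

There is one attempt and no reset: what is moved stays moved. The work goes in short steps, Python scripts to look and compute and a tool call to move; the robot and the scene stay as the last step left them, time stands still between calls to the robot, and variables do not carry over. Pictures are saved under pics/ and viewed, about 8 in all and at most 12, crops included, and the job is handed in when it is done.

Besides the shell and the picture viewer there is one more tool, called after ">>>" in YAML: its name, and indented under it one key for each argument. carry_out: Moves the arm, as the interface text tells. Its arguments: {"type":"object","properties":{"targets":{"type":"string"},"squeeze":{"type":"number"}},"required":["targets"]}

```bash
mkdir -p pics; ls; python3 - <<'E'
from workcell import bot, viewer, order
import cv2,numpy as np
print(bot.read_state())
for n in("scene","top"):
    print(n,viewer.calibration(n)); cv2.imwrite(f"pics/{n}0.png",viewer.get_image(n)[:,:,::-1])
E
```

```text
pics
{'time': 0.0, 'joint_pos': array([-1.39608103e+00,  2.45819285e-01,  1.55903409e+00,  5.11106800e-06,
        1.33869559e+00, -1.74078650e-01]), 'dq': array([ 0.00057309,  0.00114599, -0.00027317, -0.00028345,  0.00057635,
        0.00155707]), 'effort': array([ 2.45171606e-03, -4.29510784e+01, -3.26129436e+01, -6.78355445e-05,
        5.41655521e-03, -1.30991785e-05]), 'tool_pos': array([ 0.22207276, -0.61032112,  0.24716616]), 'tcp_rot': array([ 0.1226942 , -0.12269112,  0.69707233, -0.69568901]), 'force': array([-0.37247299,  0.09847363,  1.06055985]), 'moment': array([-0.03364583, -0.05432316, -0.05194829]), 'opening': 0.9957201150988112}
scene {'fx': 416.43745971597343, 'fy': 416.43745971597343, 'cx': 311.88530236293764, 'cy': 196.4469669371849, 'rvec': array([ 0.69658925, -2.4370291 ,  1.37492703]), 'tvec': array([0.44746258, 0.24514646, 0.76765308])}
top {'fx': 406.63767255417264, 'fy': 406.63767255417264, 'cx': 324.04979807012296, 'cy': 199.09936335903774, 'rvec': array([ 2.17241925, -2.12048862,  0.16674366]), 'tvec': array([0.04098015, 0.50668404, 0.96912289])}
```

View pics/scene0.png

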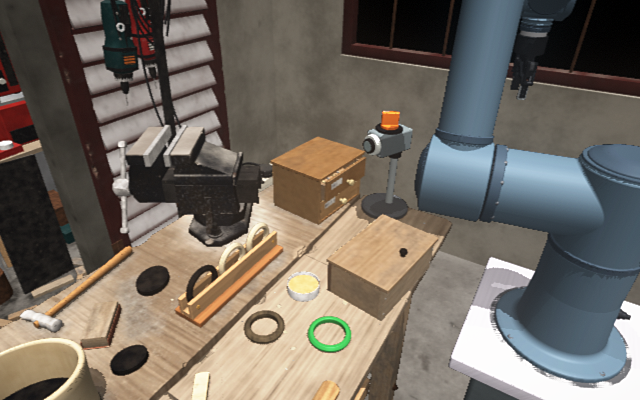

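View pics/top0.png

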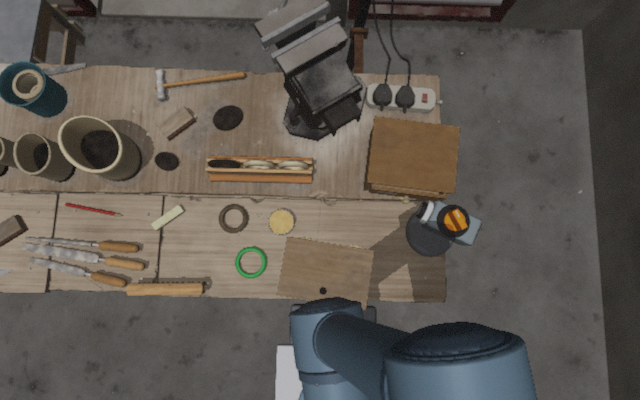

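The scene view shows the black bangle at the near-left rack cradle (200,282), with the knob at (390,120). In the top view, the black bangle is at (225,164), the knob at (456,220) and the lens at (430,212).

```bash
cat > h.py <<'E'
from workcell import bot, viewer, order
import cv2,numpy as np
from scipy.spatial.transform import Rotation as R
def ray(c,uv,fish=False):
    uv=np.atleast_2d(uv).astype(float)
    p=(uv-[c['cx'],c['cy']])/[c['fx'],c['fy']]
    if fish:
        r=np.linalg.norm(p,axis=1,keepdims=True)+1e-12
        d=np.c_[p/r*np.sin(r),np.cos(r)]
    else: d=np.c_[p,np.ones(len(p))]
    M=R.from_rotvec(c['rvec']).as_matrix()
    return -M.T@c['tvec'], d@M
def plane(c,uv,z,fish=False):
    o,d=ray(c,uv,fish); return o+d*((z-o[2])/d[:,2])[:,None]
def proj(c,P,fish=False):
    P=np.atleast_2d(P); X=R.from_rotvec(c['rvec']).apply(P)+c['tvec']
    if fish:
        r=np.linalg.norm(X[:,:2],axis=1,keepdims=True); p=X[:,:2]/r*np.arctan2(r,X[:,2:])
    else: p=X[:,:2]/X[:,2:]
    return p*[c['fx'],c['fy']]+[c['cx'],c['cy']]
def pose():
    s=bot.read_state(); return np.array(s['tool_pos']),R.from_quat(np.roll(s['tcp_rot'],-1))
def orange(im):
    h=cv2.cvtColor(im,cv2.COLOR_RGB2HSV); return cv2.inRange(h,(8,190,120),(22,255,255))
def blob(m):
    n,l,s,c=cv2.connectedComponentsWithStats(m); i=1+np.argmax(s[1:,4]); return (l==i).astype(np.uint8)
def tool_to(Pt,Rt):
    "shift and rotvec in current tool axes"
    p,r=pose(); return r.inv().as_matrix()@(np.array(Pt)-p),(r.inv()*Rt).as_rotvec()
E
python3 - <<'E'
from h import *
p,r=pose(); print("tool axes cols\n",r.as_matrix().round(3))
t=cv2.imread("pics/top0.png")[:,:,::-1]; c=viewer.calibration("top")
m=orange(t); m[:190]=0;m[260:]=0;m[:,:430]=0; m=blob(m)
cn=max(cv2.findContours(m,0,1)[0],key=cv2.contourArea)
print(m.sum(), cv2.boundingRect(cn))
q=plane(c,cn[:,0,:],.272)[:,:2]; rr=cv2.minAreaRect((q*1000).astype(np.float32)); print("knob",rr)
print(cv2.boxPoints(rr))
for n,uv,z in(("lens",(430,212),.2),("black",(225,160),.098),("pale1",(259,161),.098),("pale2",(293,161),.098),("railL",(208,158),.05),("railR",(312,157),.05),("foot",(429,236),0.005)): print(n,plane(c,uv,z).round(3))
cv2.imwrite("pics/c1.png",np.vstack([cv2.resize(t[185:265,390:500],None,fx=5,fy=5,interpolation=2),cv2.resize(t[145:190,200:320],(550,206),interpolation=2)])[:,:,::-1])
E
```

```text
tool axes cols
 [[-0.94  -0.     0.342]
 [-0.342  0.002 -0.94 ]
 [-0.    -1.    -0.002]]
137 (452, 209, 16, 21)
knob ((439.7770080566406, -202.39930725097656), (39.71580123901367, 16.892902374267578), 30.229686737060547)
[[ 418.367   -205.09927]
 [ 426.872   -219.69498]
 [ 461.187   -199.69934]
 [ 452.682   -185.10364]]
lens [[ 0.46  -0.166  0.2  ]]
black [[0.584 0.289 0.098]]
pale1 [[0.583 0.209 0.098]]
pale2 [[0.585 0.129 0.098]]
railL [[0.6   0.343 0.05 ]]
railR [[0.609 0.086 0.05 ]]
foot [[ 0.423 -0.214  0.005]]
```

View pics/c1.png

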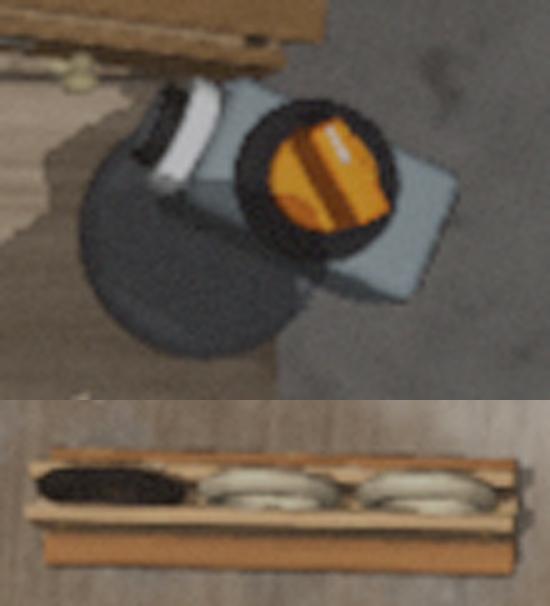

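Crop: the bar's bright top runs from about (325,130) to (380,215), roughly 36° clockwise of the head axis. The lens is at the upper left. Next I go above the knob.

>>> carry_out:
  targets: "0 0 0 0 -0.05 0 0; 0 0 0 0 -0.1 0 0; 0 -0.17 0 -0.346 -0.15 -0.312 0; 0 -0.17 0 -0.346 -0.15 -0.312 0; 0 -0.17 0 -0.346 -0.15 -0.312 0; 0 -0.17 0 -0.346 -0.15 -0.312 0; 0 -0.17 0 -0.346 -0.15 -0.312 0; 0 -0.17 0 -0.346 -0.15 -0.312 0"
  squeeze: 40

```text
time: 0.9
tool_pos: [0.3625, -0.3454, 0.38]
tcp_rot: [0.181, -0.181, 0.684, -0.683]
force: [1.2, 0.1, -0.1]
opening: 1.001
```

>>> carry_out:
  targets: "0 0 0 0 0 0 0; 0 0 0 0 0 0 0; 0 0 0 0 0 0 0; 0 0 0 0 0 0 0"

```text
time: 1.3
tool_pos: [0.3614, -0.3484, 0.3797]
tcp_rot: [0.181, -0.181, 0.684, -0.683]
force: [-0.9, 0.3, 0.4]
opening: 0.997
```

>>> carry_out:
  targets: "0 0 0 -0.142 -0.02 -0.089 0; 0 0 0 -0.142 -0.02 -0.089 0; 0 0 0 -0.142 -0.02 -0.089 0; 0 0 0 -0.142 -0.02 -0.089 0; 0 0 0 -0.142 -0.02 -0.089 0; 0 0 0 -0.142 -0.02 -0.089 0; 0 0 0 -0.142 -0.02 -0.089 0"

```text
time: 2.0
tool_pos: [0.4407, -0.2011, 0.3997]
tcp_rot: [0.18, -0.181, 0.684, -0.683]
force: [-0.3, -0.2, -0.6]
opening: 1.001
```

```bash
python3 - <<'E'
from h import *
print(pose()[0]); c=viewer.calibration("wrist"); im=viewer.get_image("wrist")
import pickle; pickle.dump((c,im),open("w1.pkl","wb"))
print(c); cv2.imwrite("pics/w1.png",im[:,:,::-1])
E
```

```text
[ 0.44072089 -0.20107703  0.39974067]
{'fx': 309.70691628693146, 'fy': 309.70691628693146, 'cx': 316.3354712142113, 'cy': 201.59850349925136, 'rvec': array([-2.51135354,  1.46043945,  0.19617416]), 'tvec': array([-0.39296313,  0.20028027,  0.59882128])}
```

View pics/w1.png

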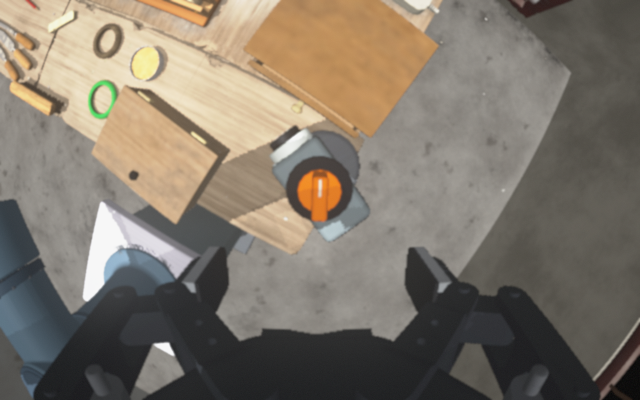

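Wrist view: knob at (320,190) with its bar vertical, so it already matches the jaws. The lens is at (285,138) and the head is tilted. I'll zoom in for head yaw and axis.

```bash
python3 - <<'E'
from h import *
import pickle; c,im=pickle.load(open("w1.pkl","rb"))
x0,y0=260,115; cr=im[y0:y0+135,x0:x0+120]
h=cv2.cvtColor(im,cv2.COLOR_RGB2HSV)
dark=blob((((im.max(2)<50)&(np.arange(640)>280)[None]&(np.arange(640)<360)[None]&(np.arange(400)>152)[:,None]&(np.arange(400)<225)[:,None])*1).astype(np.uint8))
cn=np.vstack([k for k in cv2.findContours(dark,0,1)[0]]); hull=cv2.convexHull(cn)
q=plane(c,hull[:,0],.232,True)[:,:2]; print("disc",cv2.fitEllipse((q*1000).astype(np.float32)), cv2.minEnclosingCircle((q*1000).astype(np.float32)))
m=orange(im); m[:150]=0;m[230:]=0;m[:,:280]=0;m[:,360:]=0;m=blob(m)
cn=max(cv2.findContours(m,0,1)[0],key=cv2.contourArea); print("orange box px",cv2.boundingRect(cn), cv2.minAreaRect(cn))
cv2.imwrite("pics/w1c.png",cv2.resize(cr,None,fx=5,fy=5,interpolation=2)[:590,:,::-1])
E
```

```text
Traceback (most recent call last):
  File "h.py", line 26, in blob
    n,l,s,c=cv2.connectedComponentsWithStats(m); i=1+np.argmax(s[1:,4]); return (l==i).astype(np.uint8)
                                                     ~~~~~~~~~^^^^^^^^^
ValueError: attempt to get argmax of an empty sequence
```

```bash
python3 - <<'E'
from h import *
import pickle; c,im=pickle.load(open("w1.pkl","rb"))
x0,y0=260,115; cr=im[y0:y0+118,x0:x0+120]
cv2.imwrite("pics/w1c.png",cv2.resize(cr,None,fx=5,fy=5,interpolation=2)[:,:,::-1])
print(im[200,290:300].tolist(), im[165,320].tolist())
sub=np.zeros(im.shape[:2],bool); sub[152:225,282:358]=1
dark=blob(((im.max(2)<85)&sub).astype(np.uint8))
hull=cv2.convexHull(np.vstack(cv2.findContours(dark,0,1)[0]))
q=plane(c,hull[:,0],.235,True)[:,:2]; print("disc",cv2.boundingRect(hull),cv2.fitEllipse((q*1000).astype(np.float32)), cv2.minEnclosingCircle((q*1000).astype(np.float32)))
m=orange(im)*sub.astype(np.uint8); m=blob(m)
cn=max(cv2.findContours(m,0,1)[0],key=cv2.contourArea); print("orange box px",cv2.boundingRect(cn), cv2.minAreaRect(cn))
E
```

```text
[[68, 61, 58], [69, 62, 59], [68, 61, 57], [69, 63, 59], [68, 61, 57], [69, 62, 59], [69, 63, 59], [73, 62, 58], [99, 69, 55], [150, 88, 52]] [73, 67, 64]
disc (286, 157, 67, 63) ((443.16314697265625, -203.45614624023438), (63.01241683959961, 63.31244659423828), 35.51388931274414) ((443.3080139160156, -203.43475341796875), 32.18727493286133)
orange box px (298, 171, 43, 49) ((320.6153869628906, 192.9230499267578), (47.149513244628906, 42.1572151184082), 56.30992889404297)
```

View pics/w1c.png

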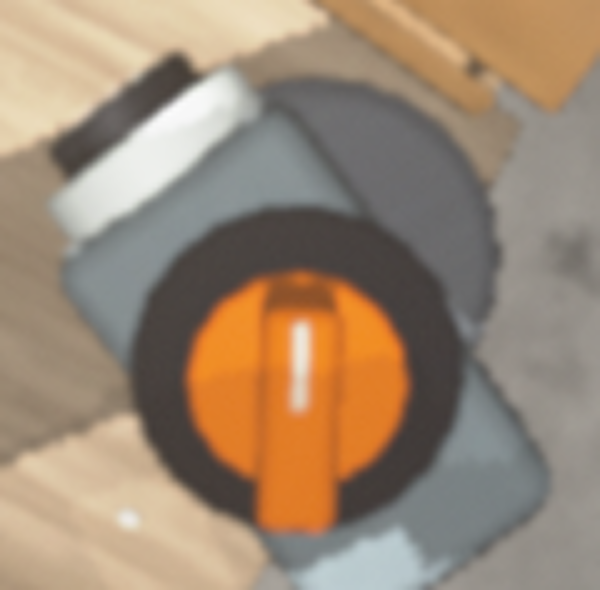

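The crop gives clear edges. The bar centreline runs from (302,310) to (297,530). The right edge of the head runs from (300,118) to (540,460).

```bash
python3 - <<'E'
from h import *
import pickle; c,im=pickle.load(open("w1.pkl","rb"))
f=lambda uv:(np.array(uv)+.5)/5-.5+[260,115]
yaw=lambda a,b:np.degrees(np.arctan2(*(a-b)[1::-1]))
b=plane(c,f([[302,310],[297,530]]),.272,True); print("bar",b.round(4),b.mean(0),yaw(b[0],b[1]))
e=plane(c,f([[300,118],[540,460]]),.228,True); print("edge",e.round(4),yaw(e[0],e[1]))
e=plane(c,f([[65,270],[130,355],[270,545]]),.228,True); print("ledge",e.round(4),yaw(e[0],e[2]))
e=plane(c,f([[262,115],[75,245]]),.21,True); print("ring",e.round(4),yaw(e[0],e[1])+90, e.mean(0))
p,r=pose(); M=r.as_matrix(); print(M.round(3)); A=np.array([.443,-.2035,.262]); print("d",M.T@(A-p))
E
```

```text
bar [[ 0.4595 -0.1943  0.272 ]
 [ 0.4257 -0.2127  0.272 ]] [ 0.44264579 -0.20347032  0.272     ] 28.529049472274274
edge [[ 0.4849 -0.1799  0.228 ]
 [ 0.4499 -0.2556  0.228 ]] 65.1922930741778
ledge [[ 0.4368 -0.1546  0.228 ]
 [ 0.4281 -0.1738  0.228 ]
 [ 0.4074 -0.2172  0.228 ]] 64.85417773050459
ring [[ 0.4808 -0.1736  0.21  ]
 [ 0.4387 -0.1532  0.21  ]] 64.07440822695054 [ 0.45971552 -0.16339091  0.21      ]
[[-0.87  -0.001  0.494]
 [-0.494  0.    -0.87 ]
 [ 0.001 -1.    -0.001]]
d [-0.00086606  0.13781226  0.00335562]
```

>>> carry_out:
  targets: "0 0 0 -0.001 0.04 0.0034 0; 0 0 0 -0.001 0.08 0.0034 0; 0 0 0 -0.001 0.11 0.0034 0; 0 0 0 -0.001 0.13 0.0034 0; 0 0 0 -0.001 0.137 0.0034 0; 0 0 0 -0.001 0.137 0.0034 0; 0 0 0 -0.001 0.137 0.0034 120; 0 0 0 -0.001 0.137 0.0034 180"
  squeeze: 30

```text
time: 2.85
tool_pos: [0.4444, -0.2029, 0.265]
tcp_rot: [-0.182, 0.181, -0.683, 0.684]
force: [-0.7, -0.1, 0.1]
opening: 0.688
```

>>> carry_out:
  targets: "0 0 0 0 0 0 200; 0 0 0 0 0 0 230; 0 0 0 0 0 0 255; 0 0 0 0 0 0 255; 0 0 0 0 0 0 255; 0 0 0 0 0 0 255"

```text
time: 3.45
tool_pos: [0.4438, -0.2021, 0.2638]
tcp_rot: [0.181, -0.181, 0.683, -0.683]
force: [-2.9, 2.1, 5.4]
opening: 0.16
```

>>> carry_out:
  targets: "0 -0.1 0 0 0 0 255; 0 -0.2 0 0 0 0 255; 0 -0.3 0 0 0 0 255; 0 -0.4 0 0 0 0 255; 0 -0.5 0 0 0 0 255; 0 -0.55 0 0 0 0 255; 0 -0.6 0 0 0 0 255; 0 -0.6 0 0 0 0 255"

```text
time: 4.25
tool_pos: [0.4426, -0.2009, 0.2638]
tcp_rot: [0.375, -0.376, 0.601, -0.597]
force: [-10.1, 9.1, 11.2]
opening: 0.163
```

```bash
python3 - <<'E'
from h import *
s=bot.read_state(); x=pose()[1].as_matrix()[:,0]; print(s['force'],s['moment'],np.degrees(np.arctan2(-x[1],-x[0])),s['joint_pos'])
E
```

```text
[-10.10968711   9.09548926  11.18709043] [ 1.19285429  1.54293617 -0.00806934] 64.17985216335421 [-6.59913869e-01 -1.60570425e-01  1.94802721e+00  4.26134826e-05
  1.35988792e+00 -2.09279788e-01]
```

>>> carry_out:
  targets: "0 -0.02 0 0 0 0 255; 0 -0.04 0 0 0 0 255; 0 -0.06 0 0 0 0 255; 0 -0.06 0 0 0 0 255"

```text
time: 4.65
tool_pos: [0.4425, -0.2008, 0.2638]
tcp_rot: [0.392, -0.393, 0.59, -0.586]
force: [-9.6, 8.0, 11.7]
opening: 0.155
```

```bash
python3 - <<'E'
from h import *
s=bot.read_state(); x=pose()[1].as_matrix()[:,0]; print(s['force'],s['moment'],np.degrees(np.arctan2(-x[1],-x[0])),s['joint_pos'])
E
```

```text
[-9.64736009  7.96598108 11.70743226] [ 1.26132362  1.70935835 -0.5969393 ] 67.48545721534019 [-6.60105827e-01 -1.60703600e-01  1.94805896e+00  2.78790033e-04
  1.36030427e+00 -2.67217392e-01]
```

The yaw is about 65° and the moment rose to −0.6 N m, so the knob is at its stop. I'll release, rise and look.

>>> carry_out:
  targets: "0 0 0 0 0 0 150; 0 0 0 0 0 0 60; 0 0 0 0 0 0 0; 0 0 0 0 -0.01 0 0; 0 0 0 0 -0.05 0 0; 0 0 0 0 -0.1 0 0; 0 0 0 0 -0.14 0 0; 0 0 0 0 -0.14 0 0"

```text
time: 5.45
tool_pos: [0.4455, -0.2035, 0.4115]
tcp_rot: [-0.395, 0.392, -0.583, 0.592]
force: [0.3, -1.0, -0.4]
opening: 1.0
```

```bash
python3 - <<'E'
from h import *
import pickle
print(pose()[0]); c=viewer.calibration("wrist"); im=viewer.get_image("wrist"); pickle.dump((c,im),open("w2.pkl","wb"))
k=proj(c,[[.443,-.2035,.25]],True)[0]; x0,y0=(k-[60,59]).astype(int); print(x0,y0)
cv2.imwrite("pics/w2c.png",cv2.resize(im[y0:y0+118,x0:x0+120],None,fx=5,fy=5,interpolation=2)[:,:,::-1])
E
```

```text
[ 0.44550031 -0.20347109  0.41151304]
250 131
```

View pics/w2c.png

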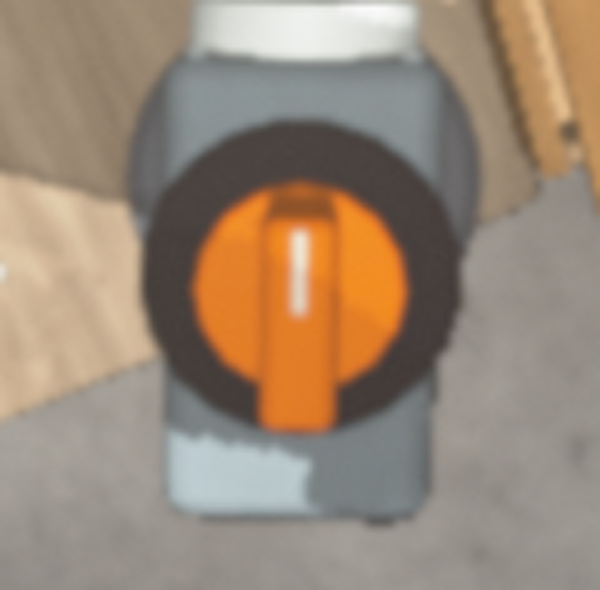

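The bar is now parallel to the head. I'll check the yaw numerically and plan the move above the bangle.

```bash
python3 - <<'E'
from h import *
import pickle; c,im=pickle.load(open("w2.pkl","rb"))
f=lambda uv:(np.array(uv)+.5)/5-.5+[250,131]
yaw=lambda a,b:np.degrees(np.arctan2(*(a-b)[1::-1]))
for n,e,z in(("bar",[[302,215],[298,430]],.272),("L",[[165,80],[168,490]],.228),("R",[[438,80],[430,490]],.228),("ring",[[420,55],[195,55]],.21)):
    e=plane(c,f(e),z,True); print(n,e[:,:2].round(4).tolist(),yaw(e[0],e[1]))
Rt=R.from_matrix(np.array([[0,1,0],[0,0,-1],[-1,0,0]]).T) # cols: x=(0,1,0)...
M=np.c_[[0,-1,0],[0,0,-1],[1,0,0]]; 
print(np.linalg.det(M)); print(tool_to([.584,.289,.26],R.from_matrix(M)))
E
```

```text
bar [[0.4503, -0.1845], [0.4345, -0.2204]] 66.2407231963664
L [[0.4323, -0.1558], [0.3978, -0.2354]] 66.5229471454757
R [[0.4826, -0.1768], [0.4492, -0.2568]] 67.38210292603246
ring [[0.4817, -0.1725], [0.438, -0.1543]] -22.593976812168027
1.0
(array([-0.50812104,  0.14620186, -0.06041113]), array([-0.00724052, -0.39195442,  0.00362207]))
```

>>> carry_out:
  targets: "0 -0.1 0 -0.05 0 -0.006 0; 0 -0.39 0 -0.508 0 -0.06 0; 0 -0.39 0 -0.508 0 -0.06 0; 0 -0.39 0 -0.508 0 -0.06 0; 0 -0.39 0 -0.508 0 -0.06 0; 0 -0.39 0 -0.508 0.146 -0.06 0; 0 -0.39 0 -0.508 0.146 -0.06 0; 0 -0.39 0 -0.508 0.146 -0.06 0"

```text
time: 6.3
tool_pos: [0.5467, 0.1665, 0.3281]
tcp_rot: [0.499, -0.5, 0.501, -0.5]
force: [0.9, -1.1, 0.7]
opening: 0.999
```

```bash
python3 - <<'E'
from h import *
M=np.c_[[0,-1,0],[0,0,-1],[1,0,0]]; print(pose()[0],tool_to([.584,.289,.25],R.from_matrix(M)))
E
```

```text
[0.54666571 0.16645705 0.32806606] (array([-0.12262343,  0.07797891,  0.03725209]), array([ 0.00144923, -0.00159301,  0.00027004]))
```

>>> carry_out:
  targets: "0 0 0 -0.05 0.01 0.015 0; 0 0 0 -0.1 0.03 0.03 0; 0 0 0 -0.122 0.06 0.037 0; 0 0 0 -0.122 0.078 0.037 0; 0 0 0 -0.122 0.078 0.037 0; 0 0 0 -0.122 0.078 0.037 0"

```text
time: 6.9
tool_pos: [0.5839, 0.2861, 0.2516]
tcp_rot: [0.499, -0.5, 0.501, -0.5]
force: [-0.2, 0.3, 0.6]
opening: 1.0
```

```bash
python3 - <<'E'
from h import *
import pickle
print(pose()[0]); c=viewer.calibration("wrist"); im=viewer.get_image("wrist"); pickle.dump((c,im),open("w3.pkl","wb"))
print(proj(c,[[.584,.289,.098]],True)); cv2.imwrite("pics/w3.png",im[:,:,::-1])
E
```

```text
[0.58392441 0.28613007 0.25156439]
[[315.66443301 188.57908246]]
```

View pics/w3.png

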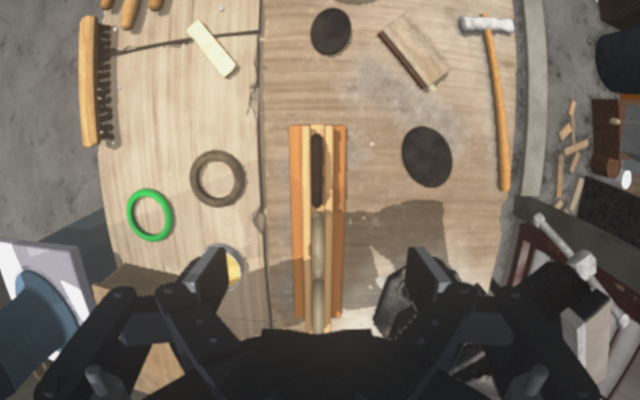

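The black bangle appears edge-on at px x 310–324, y 133–207. The pale bangles are at (318,240) and (318,300), and the rack is nearly vertical. Next I measure the rails' yaw and the bangle centre.

```bash
python3 - <<'E'
from h import *
import pickle; c,im=pickle.load(open("w3.pkl","rb"))
sub=np.zeros(im.shape[:2],bool); sub[120:215,302:332]=1
m=blob(((im.max(2)<75)&sub).astype(np.uint8)); ys,xs=np.nonzero(m); print(xs.min(),xs.max(),ys.min(),ys.max(),m.sum())
for y in(145,165,185,200): k=xs[ys==y]; print(y,k.min(),k.max(),end="; ")
from scipy.optimize import brentq
for y,s in((ys.min()-.5,1),(ys.max()+.5,-1)):
    o,d=ray(c,(xs[ys==int(y+.5*s)].mean(),y),True); o=o[1:];d=d[0,1:]/np.linalg.norm(d[0,1:])
    g=lambda yc:abs((yc-o[0])*d[1]-(.059-o[1])*d[0])-.039
    Y=[v for v in np.arange(.2,.4,.0005) if abs(g(v))<.0004]; print("\nyc",np.array(Y))
for uv in((316.5,140),(317,170),(317,200)): print(plane(c,uv,.09,True).round(4))
# rail outer edges colour rows
for y in(150,180,220,260,290): print(y,[tuple(v) for v in im[y,286:352:1].tolist()][::3])
cv2.imwrite("pics/w3c.png",cv2.resize(im[115:235,280:355],None,fx=5,fy=5,interpolation=2)[:,:,::-1])
E
```

```text
312 321 135 206 302
145 320 320; 165 319 320; 185 313 320; 200 312 320; 
yc [0.2975 0.298  0.3755 0.376 ]

yc [0.2195 0.22   0.301  0.3015]
[[0.5848 0.3332 0.09  ]]
[[0.5853 0.305  0.09  ]]
[[0.5852 0.276  0.09  ]]
150 [(198, 176, 151), (194, 148, 112), (228, 160, 95), (233, 166, 99), (227, 158, 94), (210, 152, 99), (243, 217, 151), (239, 205, 141), (134, 107, 78), (78, 65, 56), (81, 68, 59), (75, 63, 53), (91, 68, 52), (143, 114, 82), (223, 180, 126), (235, 198, 137), (140, 101, 67), (147, 102, 66), (211, 142, 85), (217, 147, 89), (143, 118, 96), (170, 151, 129)]
180 [(170, 152, 132), (174, 142, 114), (214, 144, 88), (221, 152, 91), (223, 153, 91), (217, 156, 99), (243, 217, 152), (239, 206, 144), (154, 122, 87), (75, 62, 54), (75, 62, 55), (74, 61, 51), (88, 68, 52), (148, 117, 83), (183, 145, 103), (187, 148, 104), (140, 98, 64), (155, 106, 67), (217, 148, 88), (207, 140, 84), (144, 120, 97), (174, 148, 120)]
220 [(163, 145, 127), (162, 145, 127), (203, 139, 88), (215, 146, 88), (214, 145, 87), (205, 140, 86), (235, 199, 138), (239, 207, 144), (183, 144, 103), (119, 104, 85), (132
[... 210 characters left out ...]
5, 120, 102), (141, 109, 83), (157, 108, 69), (154, 106, 67), (139, 97, 63), (194, 152, 106), (186, 147, 104), (142, 114, 82), (145, 130, 107), (165, 149, 120), (167, 152, 123), (154, 139, 114), (158, 126, 91), (182, 145, 102), (153, 120, 84), (142, 99, 63), (148, 102, 66), (147, 102, 64), (125, 98, 74), (125, 109, 90), (125, 108, 90)]
290 [(134, 125, 114), (129, 119, 108), (120, 108, 96), (146, 102, 66), (155, 107, 68), (148, 102, 64), (140, 107, 75), (177, 141, 100), (151, 121, 86), (116, 100, 80), (135, 122, 99), (140, 126, 104), (120, 108, 88), (161, 128, 92), (176, 140, 100), (140, 107, 74), (144, 100, 64), (149, 103, 66), (140, 98, 65), (125, 109, 91), (137, 123, 105), (138, 124, 108)]
```

View pics/w3c.png

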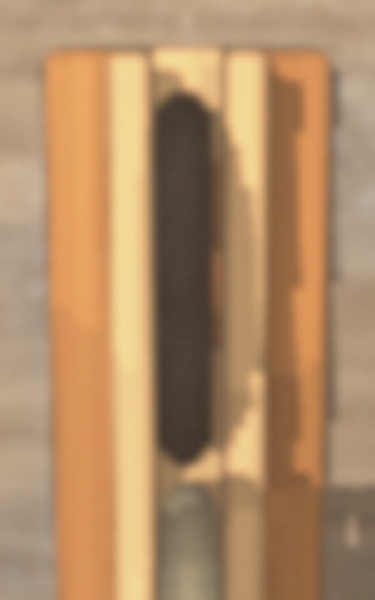

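```bash
python3 - <<'E'
from h import *
import pickle; c,im=pickle.load(open("w3.pkl","rb"))
f=lambda uv:(np.array(uv)+.5)/5-.5+[280,115]
e=plane(c,f([[110,60],[118,590],[268,60],[266,590],[188,48]]),.056,True); print(e.round(4))
for a,b in((0,1),(2,3)): print(np.degrees(np.arctan2(*(e[a]-e[b])[1::-1])))
o=plane(c,np.array([[289,130],[293.5,300],[346,130],[341,300]]),.012,True); print(o.round(4))
y=e[4,1]-.047; print("yc from end",y)
M=np.c_[[0,-1,0],[0,0,-1],[1,0,0]]; print(tool_to([.585,.2995,.093],R.from_matrix(M)))
E
```

```text
[[0.5695 0.3449 0.056 ]
 [0.5699 0.2295 0.056 ]
 [0.6019 0.3449 0.056 ]
 [0.6027 0.2295 0.056 ]
 [0.5855 0.3473 0.056 ]]
90.19880491988593
90.3785134192924
[[0.5525 0.34   0.012 ]
 [0.5524 0.1113 0.012 ]
 [0.6193 0.34   0.012 ]
 [0.6185 0.1112 0.012 ]]
yc from end 0.30030225332042965
(array([-0.01343597,  0.16006003,  0.00020087]), array([-0.00098845, -0.00266208, -0.00021917]))
```

>>> carry_out:
  targets: "0 0 0 -0.014 0.04 0.001 0; 0 0 0 -0.014 0.085 0.001 60; 0 0 0 -0.014 0.12 0.001 120; 0 0 0 -0.014 0.145 0.001 120; 0 0 0 -0.014 0.157 0.001 120; 0 0 0 -0.014 0.157 0.001 120; 0 0 0 -0.014 0.157 0.001 180; 0 0 0 -0.014 0.157 0.001 200"
  squeeze: 40

```text
time: 7.75
tool_pos: [0.5869, 0.3008, 0.0979]
tcp_rot: [-0.501, 0.498, -0.5, 0.501]
force: [0.2, 0.6, 0.1]
opening: 0.222
```

>>> carry_out:
  targets: "0 0 0 0 0 0 215; 0 0 0 0 0 0 230; 0 0 0 0 0 0 255; 0 0 0 0 0 0 255; 0 0 0 0 0 0 255; 0 0 0 0 0 0 255"

```text
time: 8.35
tool_pos: [0.5861, 0.3009, 0.0964]
tcp_rot: [-0.5, 0.499, -0.5, 0.501]
force: [0.8, 1.5, 5.5]
opening: 0.121
```

The opening is 10 mm against an expected 12 mm, and I'm gripping high. I'll open slightly, drop 8 mm and grip again.

>>> carry_out:
  targets: "0 0 0 0 0 0 190; 0 0 0 0 0 0 190; 0 0 0 0 0.004 0 190; 0 0 0 0 0.008 0 190; 0 0 0 0 0.008 0 200; 0 0 0 0 0.008 0 230; 0 0 0 0 0.008 0 255; 0 0 0 0 0.008 0 255"

```text
time: 9.15
tool_pos: [0.5854, 0.3005, 0.0873]
tcp_rot: [-0.5, 0.499, -0.5, 0.501]
force: [-0.6, 0.2, -1.2]
opening: 0.124
```

>>> carry_out:
  targets: "0 0 0 0 0 0 255; 0 0 0 0 0 0 255; 0 0 0 0 0 0 255"

```text
time: 9.45
tool_pos: [0.5853, 0.3005, 0.0872]
tcp_rot: [-0.5, 0.499, -0.5, 0.501]
force: [0.2, 0.2, -0.9]
opening: 0.124
```

>>> carry_out:
  targets: "0 0 0 0 -0.01 0 255; 0 0 0 0 -0.03 0 255; 0 0 0 0 -0.055 0 255; 0 0 0 0 -0.085 0 255; 0 0 0 0 -0.115 0 255; 0 0 0 0 -0.14 0 255; 0 0 0 0 -0.15 0 255; 0 0 0 0 -0.15 0 255"

```text
time: 10.25
tool_pos: [0.5862, 0.3008, 0.2396]
tcp_rot: [-0.501, 0.498, -0.5, 0.501]
force: [-0.9, -0.1, -1.1]
opening: 0.123
```

```bash
python3 - <<'E'
from h import *
d=np.radians(66.3); u=np.array([np.cos(d),np.sin(d),0]) # stand -x
V=np.array([.443,-.2035,.2])+.185*u; print("view",V)
T=V+[0,0,.028]
M=np.c_[np.cross([0,0,-1],u),[0,0,-1],u]; print(np.linalg.det(M))
print(pose()[0],bot.read_state()['opening'],tool_to(T,R.from_matrix(M)))
im=viewer.get_image("scene"); cv2.imwrite("pics/s2.png",im[:,:,::-1])
E
```

```text
view [ 0.51736034 -0.03410242  0.2       ]
1.0
[0.58617372 0.30076721 0.23956068] 0.12338744262928092 (array([ 0.33501648,  0.01088016, -0.06820689]), array([-4.12781276e-03, -1.15909122e+00,  1.12215353e-03]))
```

View pics/s2.png

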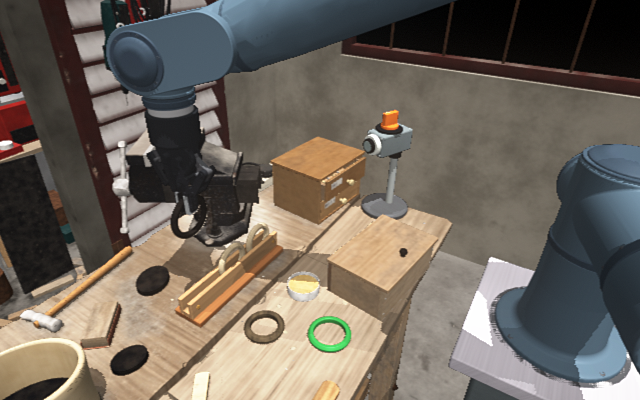

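The black bangle is in the gripper at (188,215) and both pale ones are still standing. I'll check the cabinet height near the path.

```bash
python3 - <<'E'
from h import *
t=viewer.calibration("top"); s=viewer.calibration("scene")
for uv in((368,182),(457,188),(374,118)):
  for z in(.08,.11,.14): P=plane(t,uv,z); print(uv,z,P.round(3),proj(s,P).round(0))
print(proj(s,[[.517,-.034,.2],[.517,-.034,.161]]))
E
```

```text
(368, 182) 0.08 [[ 0.543 -0.051  0.08 ]] [[317. 198.]]
(368, 182) 0.11 [[ 0.537 -0.047  0.11 ]] [[319. 188.]]
(368, 182) 0.14 [[ 0.531 -0.044  0.14 ]] [[320. 178.]]
(457, 188) 0.08 [[ 0.534 -0.263  0.08 ]] [[359. 165.]]
(457, 188) 0.11 [[ 0.528 -0.253  0.11 ]] [[360. 157.]]
(457, 188) 0.14 [[ 0.523 -0.243  0.14 ]] [[361. 148.]]
(374, 118) 0.08 [[ 0.703 -0.064  0.08 ]] [[267. 178.]]
(374, 118) 0.11 [[ 0.692 -0.06   0.11 ]] [[269. 169.]]
(374, 118) 0.14 [[ 0.681 -0.056  0.14 ]] [[271. 160.]]
[[324.09465283 157.71622021]
 [323.64228071 173.35331385]]
```

The cabinet top is at about 0.11 m, so the path is clear. Moving to the view point.

>>> carry_out:
  targets: "0 -0.12 0 0.035 0 -0.007 255; 0 -0.24 0 0.07 0 -0.014 255; 0 -0.36 0 0.105 0 -0.021 255; 0 -0.48 0 0.14 0 -0.028 255; 0 -0.6 0 0.175 0 -0.035 255; 0 -0.72 0 0.21 0 -0.043 255; 0 -0.84 0 0.245 0 -0.05 255; 0 -0.94 0 0.275 0.003 -0.056 255"

```text
time: 11.1
tool_pos: [0.5274, 0.0241, 0.2323]
tcp_rot: [-0.672, 0.673, -0.22, 0.218]
force: [0.5, -0.5, -0.4]
opening: 0.124
```

```bash
cat > g.py <<'E'
from h import *
d=np.radians(66.3); u=np.array([np.cos(d),np.sin(d),0]); V=np.array([.443,-.2035,.2])+.185*u
M=np.c_[np.cross([0,0,-1],u),[0,0,-1],u]
print(pose()[0],bot.read_state()['opening'],*tool_to(V+[0,0,.028],R.from_matrix(M)))
E
python3 g.py
```

```text
[0.52737808 0.02414078 0.23230053] 0.12443397312283674 [ 0.02616909  0.00431034 -0.05298792] [ 0.00117423 -0.21520422 -0.00272295]
```

>>> carry_out:
  targets: "0 -0.07 0 0.01 0.001 -0.018 255; 0 -0.14 0 0.018 0.003 -0.036 255; 0 -0.19 0 0.024 0.004 -0.048 255; 0 -0.215 0 0.026 0.004 -0.053 255; 0 -0.215 0 0.026 0.004 -0.053 255; 0 -0.215 0 0.026 0.004 -0.053 255; 0 -0.215 0 0.026 0.004 -0.053 255"

```text
time: 11.8
tool_pos: [0.5181, -0.0321, 0.2294]
tcp_rot: [0.692, -0.692, 0.147, -0.146]
force: [-0.2, 0.4, 0.1]
opening: 0.124
```

```bash
python3 g.py; python3 - <<'E'
from h import *
import pickle
D={}
for n in("scene","top","wrist"): D[n]=(viewer.calibration(n),viewer.get_image(n))
pickle.dump(D,open("f.pkl","wb"))
s=D["scene"][1][90:220,250:450]; t=D["top"][1][150:250,320:500]
cv2.imwrite("pics/f1.png",np.hstack([cv2.resize(s,None,fx=3.9,fy=3.9,interpolation=2)])[:,:,::-1])
cv2.imwrite("pics/f2.png",np.vstack([cv2.resize(D["wrist"][1][150:400,160:480],(640,500)),])[:,:,::-1])
E
```

```text
[ 0.51808982 -0.03206453  0.22944247] 0.12400251085860207 [ 0.0001617   0.00144249 -0.00215846] [ 0.00010361 -0.00399541 -0.00132633]
```

View pics/f1.png

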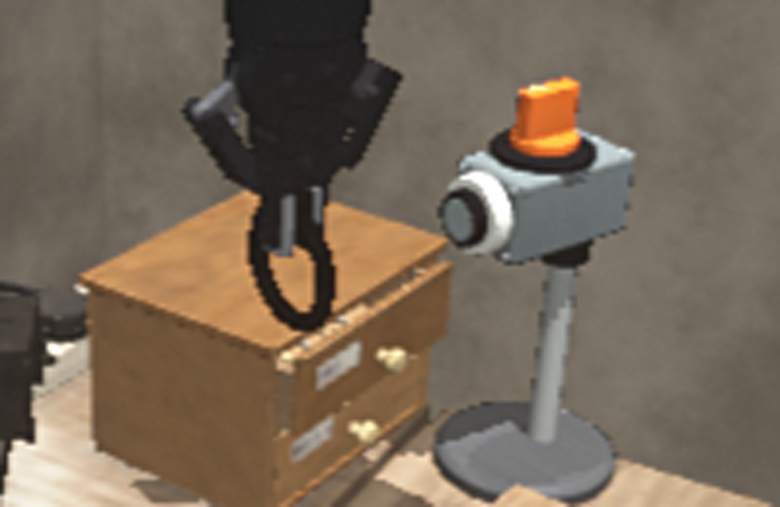

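View pics/f2.png

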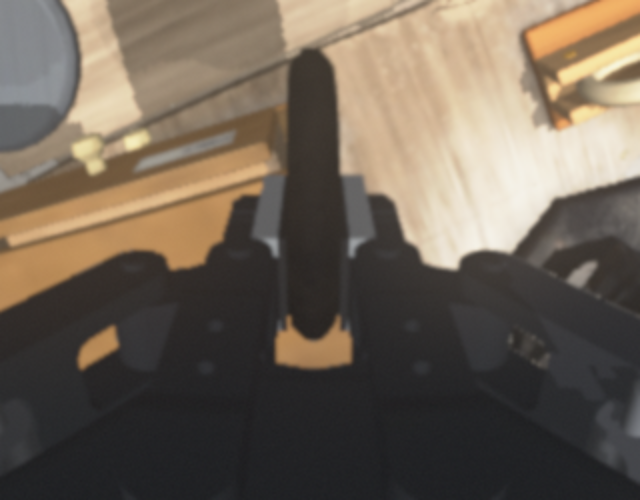

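f1: the ring is held upright facing the lens, with its lower rim at (308,327) and side extremes at x 248 and 337. f2: the ring runs straight along the tool axis, from (312,48) to (314,338). I'll compare both with the predicted ring.

```bash
python3 - <<'E'
from h import *
import pickle; D=pickle.load(open("f.pkl","rb"))
p,r=pose(); X,Y,Z=r.as_matrix().T
a=np.linspace(0,2*np.pi,181)
for off in(.025,.028,.031):
    C=p+Y*off
    ring=np.vstack([C+.039*(np.cos(a)[:,None]*X+np.sin(a)[:,None]*Y)+s*Z for s in(-.003,.003)])
    q=(proj(D["scene"][0],ring)-[250,90])*3.9; w=(proj(D["wrist"][0],ring,True)-[160,150])*2
    print(off,"scene",q.min(0).round(),q.max(0).round(),"wrist",w.min(0).round(),w.max(0).round())
E
```

```text
0.025 scene [242. 187.] [332. 325.] wrist [295.  45.] [325. 343.]
0.028 scene [242. 192.] [332. 330.] wrist [296.  43.] [325. 336.]
0.031 scene [242. 197.] [331. 335.] wrist [296.  41.] [325. 329.]
```

```bash
python3 - <<'E'
from h import *
import pickle; c,im=pickle.load(open("f.pkl","rb"))["scene"]
d=np.radians(66.3); u=np.array([np.cos(d),np.sin(d),0]); A=np.array([.443,-.2035,0])
n=np.array([-u[1],u[0],0])
f=lambda P:((proj(c,P)-[250,90]+.5)*3.9-.5).round().tolist()
print("lens",f(A+.065*u+[0,0,.2]),"knob top ends",f(np.array([A+s*.02*u+[0,0,.272] for s in(1,-1)])))
a=np.linspace(0,6.28,90)[:,None]; q=np.array(f(A+.065*u+[0,0,.2]+.0145*(np.cos(a)*n+np.sin(a)*[0,0,1]))); print(q.min(0),q.max(0))
h=.5*.1; print("head top corners",f(np.array([A+[0,0,.228]+s*u+t*.029*n for s,t in((.05,1),(.05,-1),(-.05,1),(-.05,-1))])))
m=orange(im); m[:90]=0; m[140:]=0; m[:,:370]=0;m[:,420:]=0; m=blob(m); ys,xs=np.nonzero(m); print("orange bbox",(xs.min()-250)*3.9,(xs.max()-249)*3.9,(ys.min()-90)*3.9,(ys.max()-89)*3.9)
print("bar bottom/top pts",f(np.array([A+[0,0,z]+s*.02*u+t*.007*n for s in(1,-1) for t in(1,-1) for z in(.242,.272)])))
E
```

```text
lens [[451.0, 217.0]] knob top ends [[518.0, 88.0], [567.0, 75.0]]
[435. 193.] [467. 240.]
head top corners [[507.0, 184.0], [442.0, 153.0], [628.0, 149.0], [561.0, 120.0]]
orange bbox 510.9 581.1 81.89999999999999 156.0
bar bottom/top pts [[521.0, 139.0], [526.0, 91.0], [505.0, 132.0], [510.0, 84.0], [570.0, 126.0], [575.0, 79.0], [553.0, 119.0], [559.0, 72.0]]
```

The scene bias (+6 px) is the same for lens, knob and ring, so lateral position agrees. The ring sits about 2 mm high and 2 mm far. I'll make a small correction and settle.

>>> carry_out:
  targets: "0 -0.004 0 0 0.001 -0.001 255; 0 -0.004 0 0 0.002 -0.002 255; 0 -0.004 0 0 0.002 -0.002 255; 0 -0.004 0 0 0.002 -0.002 255; 0 -0.004 0 0 0.002 -0.002 255; 0 -0.004 0 0 0.002 -0.002 255; 0 -0.004 0 0 0.002 -0.002 255; 0 -0.004 0 0 0.002 -0.002 255"

```text
time: 12.75
tool_pos: [0.5176, -0.0344, 0.2282]
tcp_rot: [0.692, -0.692, 0.145, -0.145]
force: [0.0, -0.1, -0.2]
opening: 0.126
```

```bash
python3 g.py; python3 - <<'E'
from h import *
s=bot.read_state(); print(s['time'],np.abs(s['dq']).max(),s['force'],s['opening']); order.close_job()
E
```

```text
[ 0.51756871 -0.03436695  0.22818556] 0.12577222758177772 [-0.00029715  0.00018556  0.00015841] [-2.29521298e-05 -1.77619826e-04  1.31365998e-05]
12.75 0.0007364123960204339 [ 0.01581558 -0.11658243 -0.19719269] 0.12577222758177772
the job is handed in; nothing more can be done
```

I turned the focus knob counter-clockwise to its zero stop. I then lifted the black bangle out of the rack and am holding it upright in front of the lens. The job was handed in at 12.75 s of the 51 s allowed; no verdict was reported.

- **Knob:** the twisting moment rose to about −0.6 N m as it reached the stop. In the picture after release, the bar lies parallel to the camera head: bar at 66.2°, head edges at 66.5° and 67.4°.
- **Bangle position:** the tool is within 0.4 mm of the planned view pose, and the arm is still. The bangle is gripped at 40 N.
- **Rack:** both pale bangles were still standing in it after the lift.

Some checks disagreed or were less certain:

- **Head direction:** the first view gave about 65° and the second about 67°. I used 66.3°, so the facing angle is good to about 1°.
- **Scene camera:** it showed a shift of about 1.5 pixels, but the same for lens, knob and ring, so I took it as calibration error. It also put the ring 2–3 mm high, so I lowered it 2 mm. I took no picture after that.
- **Grip:** the gripper opening reads about 10.5 mm on a 12 mm rim, after I regripped 8 mm lower. The reading held steady throughout the carry.

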